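Pack the tube carrier in order of draw

ROBOT

A 6-joint arm with a two-finger parallel gripper is mounted at the origin on the work surface. World frame = base frame: x ahead of the robot, y to its left, z up, the work surface at z = 0. Lengths are in mm, angles in degrees, forces in N, time in s.
With the tool pointing down it reaches from about 300 to 850 mm from the base axis. Payload 4.2 kg.
Tool frame: the origin (TCP) lies midway between the tips of the shut fingers; the grasp point (between the pads) lies 19 mm behind it (env.grip_depth is the distance from the TCP to the grasp point, in mm); z points along the fingers, y is the line along which they close (so a half turn about z gives the same grasp; the last joint's range is limited). The gripper opens to 91 mm and grips with 3 to 60 N. Pads are 32 mm wide; open, the fingers measure 118 mm over their backs; the gripper's body (76 mm by 178 mm) begins 60 mm behind the grasp point.
Start: joints at [-73.281, 18.312, 89.639, -0, 72.044, -1.146], TCP at [176.397, -547.291, 213.976] pointing down, gripper open.
Joint ranges: [-177.97, 177.97], [-48.28, 115.42], [12.27, 149.76], [-77.06, 257.06], [2.81, 150.46], [-146.56, 146.56]. Speed limits (degrees/s): [147.25, 147.25, 180, 180, 180, 180].

INTERFACE

Orientations are given as [roll, pitch, yaw] about the fixed x, y, z axes, in that order (R = Rz(yaw) Ry(pitch) Rx(roll)).
In Python, from workcell import env, eyes gives the robot as it stands.
- The arm moves only by the tool send_rows, never from a script. Its argument "motion" is a list of rows, each a list of 7 numbers: the shift along the world's x, y, z normalised to -1 to 1, where 1 is 0.5 m, then the turn, a rotation vector about the world's x, y, z normalised to -1 to 1, where 1 is 60 degrees, then the opening, from -1 (shut) to 1 (fully open). A call has 1 to 20 rows; each row is the pose to reach, as a shift and turn from the pose commanded when the call began; what a row does not reach only later rows make up. A row lasts 1/8 s, in which the tool goes at most 62.5 mm and 10.7 degrees, less where a joint would pass 70% of its speed; a pose out of reach is approached as far as the arm can. A call with a number of a shift or a turn outside -1 to 1 is refused whole. A call with a gripper value outside its range is refused whole. The fingers move at their own pace and stop on an object; "squeeze" is the grip in N (left out, the last holds). Time passes only in rows, so rows that repeat a pose let the fingers close. It gives the time, the measured TCP pose, the force, the opening and the grip force at its end, in the units of the state.
- env.state(): the state, without advancing time (a new reading comes with each control period).
- eyes.grab_frame(name): name is "scene" or "top"; returns a dict with "pixels" (480x640x3 uint8, red, green, blue), "depth" (480x640 float32, mm along the optical axis (not along the pixel's ray), 0 where there is no reading), "fx", "fy", "cx", "cy" (pixels), "distortion" ([k1, k2, p1, p2, k3] as OpenCV has them; the pictures are not rectified), "R" (3x3) and "t" (3): a world point X has camera coordinates R X + t. Camera axes: x right, y down, z forward; pixel columns grow to the right and rows downward; lengths in mm; the calibration is good to about 2 mm. A picture is of the moment at which its call begins.
- env.job_done(): hands the job in; it is judged then, once.
The state is a dict: "time_s": time; "qpos": joint angles; "qvel": joint speeds; "effort": joint torques, N m; "ee_pos": TCP position; "ee_rot": TCP orientation; "force": force on the tool from outside, world axes, zero at the start; "torque": the same for the moment, N m; "gripper_width": finger opening in mm; "gripper_force": force on a finger pad.
Only numpy, scipy, OpenCV 4.12 (cv2) and the standard library are available. Lean on these libraries where they do the work, as an engineer would, in place of code of your own. Each camera call takes 0.05 s, during which the arm holds its last target. There are 200 camera calls.

TASK

Load the three tube racks squarely into the bays of the transport carrier, blue caps next to the orange end block, red caps in the middle, purple caps next to the black end block, each flat on the floor of its bay with its long side along the row. Once all three are in, lay the yellow temperature logger flat, screen up, on the middle of the red caps. Do not knock over any rack or disturb the bottle, the supply box and the tape roll.

Things in the scene. Friction and masses are not known exactly. Their poses are not given: they have to be found in the camera images.
- blue_rack_center (a point): Rack of twelve tubes (3 x 4) with light blue caps in a white foam foot: one rigid block 54 mm along its x, 71 mm along its y, 90 mm high, upright, about 0.16 kg. The tubes and caps together are 50 mm across x and 67 mm across y and can be gripped like a solid block; the cap tops form a flat surface. Point: its centre, 45 mm above its underside. Either way round is the same.
- red_rack_center (a point): Rack of twelve tubes (3 x 4) with red caps in a white foam foot: one rigid block 54 mm along its x, 71 mm along its y, 90 mm high, upright, about 0.16 kg. The tubes and caps together are 50 mm across x and 67 mm across y and can be gripped like a solid block; the cap tops form a flat surface. Point: its centre, 45 mm above its underside. Either way round is the same.
- purple_rack_center (a point): Rack of twelve tubes (3 x 4) with purple caps in a white foam foot: one rigid block 54 mm along its x, 71 mm along its y, 90 mm high, upright, about 0.16 kg. The tubes and caps together are 50 mm across x and 67 mm across y and can be gripped like a solid block; the cap tops form a flat surface. Point: its centre, 45 mm above its underside. Either way round is the same.
- logger_center (a point): Yellow temperature logger with a black screen on top, a block 40 mm along its x, 60 mm along its y, 30 mm high, about 0.08 kg. Point: its centre, 15 mm above its underside.
- carrier: Grey transport carrier fixed to the table: a tray 82 mm along its x and 352 mm along its y with three open bays in a row along its y. Origin: on the table under the middle of the middle bay; z up. Bay centres at y = -94, 0 and +94 mm. Each bay is 74 mm (x) by 90 mm (y) inside; its floor is 6 mm and its rims, 4 mm thick, are 14 mm above the table.
- orange_end: Orange end block, fixed at one end of the carrier's row, 70 x 26 mm and 28 mm high; it may be at the +y or the -y end (159 mm from the carrier's middle), with a black block of the same shape at the other end. Origin: centre of its underside, 6 mm above the table.
- sanitiser_center (a point): Bystander: white bottle with a green label and blue cap, 60 mm diameter, 150 mm tall, standing loose. Point: 75 mm above its underside.
- supply_box_center (a point): Bystander: clear open supply box 100 x 140 mm, 60 mm high, loose. Point: its centre, 30 mm above its underside.
- tape_roll_center (a point): Bystander: roll of white tape lying flat, 70 mm diameter, 25 mm high, loose. Point: its centre, 12 mm above its underside.
There are look-alikes about, which are no part of the job. Leave any green look-alike of the part that bears red_rack_center alone.

How it is judged (in metres and radians):
On the way, in this order (a step that is already met when the one before it is completed fails the run):
1. all three racks stand in their bays in the right order (((y of orange_end in the frame of carrier above 0 m and (x of blue_rack_center in the frame of carrier between -0.014 and 0.014 m and y of blue_rack_center in the frame of carrier between 0.08 and 0.108 m and z of blue_rack_center in the frame of carrier between 0.046 and 0.055 m and angle between blue_rack_center's own z axis and vertical below 0.08 rad and angle between the y axis of blue_rack_center and the y axis of carrier, either way round below 0.3 rad) and (x of red_rack_center in the frame of carrier between -0.014 and 0.014 m and y of red_rack_center in the frame of carrier between -0.014 and 0.014 m and z of red_rack_center in the frame of carrier between 0.046 and 0.055 m and angle between red_rack_center's own z axis and vertical below 0.08 rad and angle between the y axis of red_rack_center and the y axis of carrier, either way round below 0.3 rad) and (x of purple_rack_center in the frame of carrier between -0.014 and 0.014 m and y of purple_rack_center in the frame of carrier between -0.108 and -0.08 m and z of purple_rack_center in the frame of carrier between 0.046 and 0.055 m and angle between purple_rack_center's own z axis and vertical below 0.08 rad and angle between the y axis of purple_rack_center and the y axis of carrier, either way round below 0.3 rad)) or (y of orange_end in the frame of carrier below 0 m and (x of blue_rack_center in the frame of carrier between -0.014 and 0.014 m and y of blue_rack_center in the frame of carrier between -0.108 and -0.08 m and z of blue_rack_center in the frame of carrier between 0.046 and 0.055 m and angle between blue_rack_center's own z axis and vertical below 0.08 rad and angle between the y axis of blue_rack_center and the y axis of carrier, either way round below 0.3 rad) and (x of red_rack_center in the frame of carrier between -0.014 and 0.014 m and y of red_rack_center in the frame of carrier between -0.014 and 0.014 m and z of red_rack_center in the frame of carrier between 0.046 and 0.055 m and angle between red_rack_center's own z axis and vertical below 0.08 rad and angle between the y axis of red_rack_center and the y axis of carrier, either way round below 0.3 rad) and (x of purple_rack_center in the frame of carrier between -0.014 and 0.014 m and y of purple_rack_center in the frame of carrier between 0.08 and 0.108 m and z of purple_rack_center in the frame of carrier between 0.046 and 0.055 m and angle between purple_rack_center's own z axis and vertical below 0.08 rad and angle between the y axis of purple_rack_center and the y axis of carrier, either way round below 0.3 rad)))), for 0.2 s.
2. the logger lies on the red rack (horizontal distance between logger_center and red_rack_center below 0.015 m and z of logger_center in the frame of red_rack_center between 0.054 and 0.067 m and angle between logger_center's own z axis and vertical below 0.1 rad), for 0.2 s.
At the end, for the whole second after the job is handed in: Racks in order blue (by the orange block), red, purple, each flat on its bay floor, centred within 14 mm, long side along the row within 0.3 rad; logger flat, screen up, on the red caps, centred within 15 mm; all released and at rest (all of step 2 and ((y of orange_end in the frame of carrier above 0 m and (x of blue_rack_center in the frame of carrier between -0.014 and 0.014 m and y of blue_rack_center in the frame of carrier between 0.08 and 0.108 m and z of blue_rack_center in the frame of carrier between 0.046 and 0.055 m and angle between blue_rack_center's own z axis and vertical below 0.08 rad and angle between the y axis of blue_rack_center and the y axis of carrier, either way round below 0.3 rad) and (x of red_rack_center in the frame of carrier between -0.014 and 0.014 m and y of red_rack_center in the frame of carrier between -0.014 and 0.014 m and z of red_rack_center in the frame of carrier between 0.046 and 0.055 m and angle between red_rack_center's own z axis and vertical below 0.08 rad and angle between the y axis of red_rack_center and the y axis of carrier, either way round below 0.3 rad) and (x of purple_rack_center in the frame of carrier between -0.014 and 0.014 m and y of purple_rack_center in the frame of carrier between -0.108 and -0.08 m and z of purple_rack_center in the frame of carrier between 0.046 and 0.055 m and angle between purple_rack_center's own z axis and vertical below 0.08 rad and angle between the y axis of purple_rack_center and the y axis of carrier, either way round below 0.3 rad)) or (y of orange_end in the frame of carrier below 0 m and (x of blue_rack_center in the frame of carrier between -0.014 and 0.014 m and y of blue_rack_center in the frame of carrier between -0.108 and -0.08 m and z of blue_rack_center in the frame of carrier between 0.046 and 0.055 m and angle between blue_rack_center's own z axis and vertical below 0.08 rad and angle between the y axis of blue_rack_center and the y axis of carrier, either way round below 0.3 rad) and (x of red_rack_center in the frame of carrier between -0.014 and 0.014 m and y of red_rack_center in the frame of carrier between -0.014 and 0.014 m and z of red_rack_center in the frame of carrier between 0.046 and 0.055 m and angle between red_rack_center's own z axis and vertical below 0.08 rad and angle between the y axis of red_rack_center and the y axis of carrier, either way round below 0.3 rad) and (x of purple_rack_center in the frame of carrier between -0.014 and 0.014 m and y of purple_rack_center in the frame of carrier between 0.08 and 0.108 m and z of purple_rack_center in the frame of carrier between 0.046 and 0.055 m and angle between purple_rack_center's own z axis and vertical below 0.08 rad and angle between the y axis of purple_rack_center and the y axis of carrier, either way round below 0.3 rad))) and linear speed of each of blue_rack, red_rack, purple_rack, logger below 0.02 m/s); the robot touches nothing.
It fails at once if a bystander was moved by more than 30 mm (distance of any of sanitiser_center, supply_box_center, tape_roll_center from where it was at the start of the episode above 0.03 m).
It fails at once if a rack was knocked over (angle between any of blue_rack_center, red_rack_center, purple_rack_center's own z axis and vertical above 0.7 rad).
It also fails if it takes over 141 s, if anything falls off the work surface, if the arm or the gripper's body presses on something with over 40 N, if the wrist force passes 120 N, or if a joint passes its speed limit or range.

## Working session

There is one attempt and no reset: what is moved stays moved. The work goes in short steps, Python scripts to look and compute and a tool call to move; the robot and the scene stay as the last step left them, time stands still between calls to the robot, and variables do not carry over. Pictures are saved under pics/ and viewed, at most 14 in all, crops included, and the job is handed in when it is done.

Besides the shell and the picture viewer there is one more tool, called after "Request:" in YAML: its name, and indented under it one key for each argument. send_rows: Moves the arm, as the interface text tells. Its arguments: {"type":"object","properties":{"motion":{"type":"array"},"squeeze":{"type":"number"}},"required":["motion"]}

```bash
mkdir -p pics; cat > h.py <<'E'
import numpy as np,cv2
from workcell import env,eyes
def grab(n):
    f=eyes.grab_frame(n); f['K']=np.array([[f['fx'],0,f['cx']],[0,f['fy'],f['cy']],[0,0,1]],float)
    f['D']=np.array(f['distortion'],float); f['R']=np.array(f['R']); f['t']=np.array(f['t']).ravel(); return f
def plane(f,uv,z):
    """pixels -> world points on height z"""
    p=cv2.undistortPoints(np.array(uv,float).reshape(-1,1,2),f['K'],f['D']).reshape(-1,2)
    d=np.c_[p,np.ones(len(p))]@f['R']; c=-f['R'].T@f['t']
    return c+d*((z-c[2])/d[:,2])[:,None]
def cloud(f):
    """world point for every pixel from depth"""
    h,w=f['depth'].shape; uv=np.stack(np.meshgrid(np.arange(w),np.arange(h)),-1).reshape(-1,1,2).astype(float)
    p=cv2.undistortPoints(uv,f['K'],f['D']).reshape(-1,2); z=f['depth'].reshape(-1,1)
    return ((np.c_[p,np.ones(len(p))]*z-f['t'])@f['R']).reshape(h,w,3)
def save(f,n): cv2.imwrite('pics/'+n,cv2.cvtColor(f['pixels'],cv2.COLOR_RGB2BGR))
E
python3 - <<'E'
from h import *
for n in('top','scene'):
    f=grab(n); save(f,n+'0.png'); print(n,-f['R'].T@f['t'],f['R'][2],f['fx'])
E
```

```text
top [ 327.15575518  -10.65457509 1352.85284266] [ 0.21354673 -0.00544136 -0.9769177 ] 553.7755509010642
scene [1183.64443127   80.02494083  762.77782691] [-0.63611487 -0.10961999 -0.76376785] 437.99266283176956
```

View pics/top0.png

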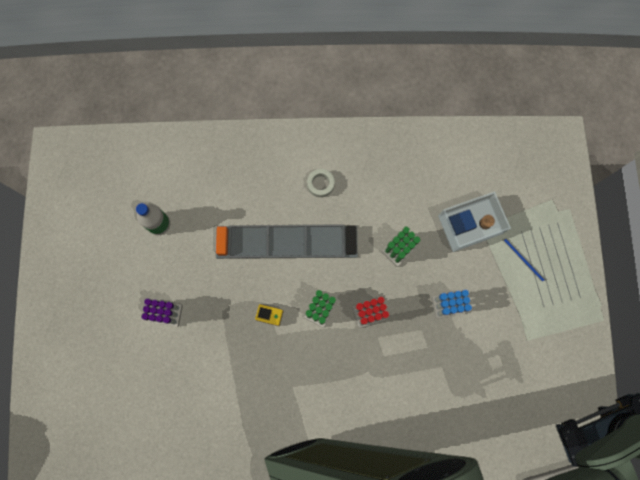

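View pics/scene0.png

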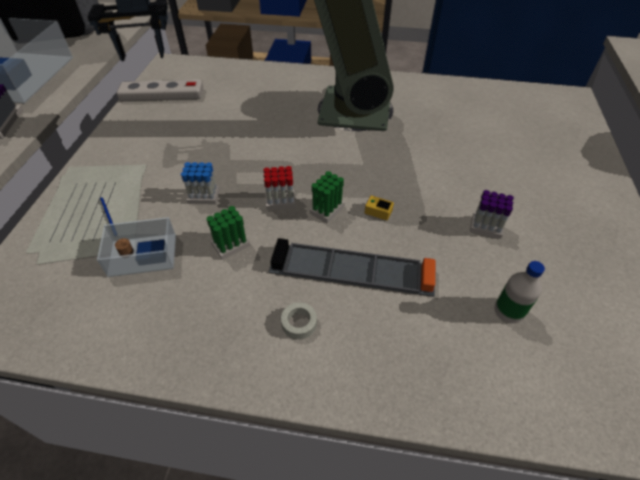

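The top view shows purple caps at (160,311), red at (373,311), blue at (455,302), and the logger at (269,315). The carrier runs from the orange block at (222,241) to the black one at (351,240). The green racks at (320,306) and (403,245) are look-alikes. The red-capped block at (373,311) is the only red one, so it's the red rack. I'll measure them all and confirm that one in a crop.

```bash
cat >> h.py <<'E'
HUE={'red':[(0,6),(174,180)],'blue':[(102,116)],'purple':[(128,150)],'orange':[(6,16)],'yellow':[(20,32)]}
BOX={'top':{'red':(350,290,395,330),'blue':(435,285,478,322),'purple':(135,292,186,330),'orange':(208,220,235,262),'yellow':(250,298,290,332)},
'scene':{'red':(255,160,300,210),'blue':(175,155,220,205),'purple':(470,180,520,240),'orange':(415,250,445,300),'yellow':(360,190,400,225)}}
def cmask(f,c,box,smin=110,vmin=50):
    hsv=cv2.cvtColor(f['pixels'],cv2.COLOR_RGB2HSV); m=np.zeros(hsv.shape[:2],np.uint8)
    for a,b in HUE[c]: m|=cv2.inRange(hsv,(a,smin,vmin),(b,255,255))
    k=np.zeros_like(m); x0,y0,x1,y1=box; k[y0:y1,x0:x1]=255; m&=k
    return m
def rect(f,m,z):
    v,u=np.nonzero(m); p=plane(f,np.c_[u,v],z)[:,:2].astype(np.float32)
    (c,s,a)=cv2.minAreaRect(p)
    if s[0]<s[1]: s=s[::-1]; a+=90
    return np.round(c,1),np.round(s,1),round((a+90)%180-90,1)  # a: world angle of long side
E
python3 - <<'E'
from h import *
z={'red':90,'blue':90,'purple':90,'orange':34,'yellow':30}
for n in('top','scene'):
    f=grab(n); C=cloud(f)
    for c in z:
        m=cmask(f,c,BOX[n][c]); P=C[m>0]; P=P[f['depth'][m>0]>0]
        top=P[P[:,2]>np.percentile(P[:,2],95)-12]
        r=cv2.minAreaRect(top[:,:2].astype(np.float32))
        print(n,c,m.sum()//255,'plane',rect(f,m,z[c]),'cloud z95',np.percentile(P[:,2],95).round(),'rect',np.round(r[0]),np.round(r[1]),round(r[2],1),'med',np.median(top,0).round())
    if n=='top':
        # carrier: points standing above table, dark grey, in region
        hsv=cv2.cvtColor(f['pixels'],cv2.COLOR_RGB2HSV)
        m=np.zeros(hsv.shape[:2],np.uint8); m[220:263,210:362]=255; m&=cv2.inRange(hsv,(0,0,0),(180,255,115))|cmask(f,'orange',BOX[n]['orange'])
        m=cv2.morphologyEx(m,cv2.MORPH_OPEN,np.ones((5,5)))
        print('carrier',rect(f,m,14)); print('table z',np.median(C[340:370,180:220,2]))
        a=cv2.resize(f['pixels'][215:335,130:490],None,fx=2.2,fy=2.2,interpolation=cv2.INTER_CUBIC); cv2.imwrite('pics/c1.png',a[:,:,::-1])
        a=cv2.resize(m[215:335,130:490],None,fx=1,fy=1); 
E
```

```text
top red 559 plane (array([ 434.1, -139.4]), array([67.5, 48.9]), -75.2) cloud z95 94.0 rect [ 434. -139.] [48. 66.] 15.2 med [ 434. -140.   90.]
top blue 543 plane (array([ 447.9, -331.9]), array([68.9, 48.8]), -83.4) cloud z95 94.0 rect [ 449. -333.] [47. 67.] 5.9 med [ 448. -333.   89.]
top purple 469 plane (array([441.5, 352.8]), array([67.1, 46.4]), 81.3) cloud z95 94.0 rect [442. 354.] [65. 46.] 80.1 med [442. 353.  90.]
top orange 338 plane (array([616.8, 215.8]), array([70.8, 27.2]), 0.9) cloud z95 38.0 rect [618. 217.] [27. 70.] 88.7 med [617. 217.  34.]
top yellow 329 plane (array([434. , 101.1]), array([60.5, 40.3]), 75.1) cloud z95 35.0 rect [434. 101.] [61. 40.] 75.2 med [432.  95.  30.]
carrier (array([614.8,  57. ]), array([353.5,  83.2]), 89.5)
table z -0.27661663805334125
scene red 545 plane (array([ 442.3, -136.9]), array([69.3, 66.6]), 16.4) cloud z95 91.0 rect [ 434. -140.] [52. 67.] 15.5 med [ 438. -139.   89.]
scene blue 524 plane (array([ 457.1, -327.4]), array([71.6, 66.9]), -84.3) cloud z95 91.0 rect [ 448. -333.] [53. 64.] 7.7 med [ 451. -332.   88.]
scene purple 352 plane (array([443.6, 352.9]), array([63.5, 48.5]), 78.9) cloud z95 91.0 rect [441. 355.] [62. 49.] 77.3 med [441. 354.  89.]
scene orange 470 plane (array([626.3, 215. ]), array([86. , 28.8]), -0.4) cloud z95 35.0 rect [617. 217.] [27. 71.] 89.3 med [622. 217.  32.]
scene yellow 436 plane (array([446.6, 100.6]), array([64.5, 64. ]), -15.8) cloud z95 31.0 rect [433. 102.] [61. 44.] 73.8 med [442.  97.  28.]
```

View pics/c1.png

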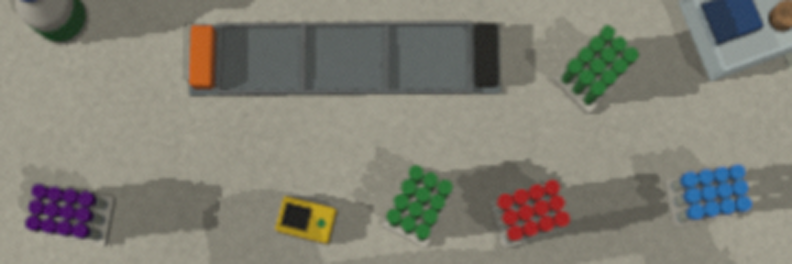

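The sizes match what was given (caps 67x49, logger 60x40, carrier 353x83). Carrier centre is about (615,57) with its y axis at about 89.5°, and orange is at +y. The crop shows the red-capped rack at (533,210), and the green look-alikes beside it are distinct. Next I'll get the tool's current yaw.

```bash
cat >> h.py <<'E'
def plan(x,y,z,cyaw):
    """shift/turn for send_rows to reach TCP x,y,z with closing axis at world angle cyaw (mod 180), pointing down"""
    from scipy.spatial.transform import Rotation as R
    s=env.state(); r=R.from_euler('xyz',np.array(s['ee_rot'],float),degrees=True)
    yw=r.as_matrix()[:,1]; cur=np.degrees(np.arctan2(yw[1],yw[0])); d=(cyaw-cur+90)%180-90
    print('t',round(s['time_s'],2),'ee',np.round(s['ee_pos'],1),np.round(s['ee_rot'],2),'closing',round(cur,1),'q6',np.round(s['qpos'][5],1),'w',s['gripper_width'])
    print('shift',np.round((np.array([x,y,z])-s['ee_pos'])/500,4),'turn z',round(d/60,4),'(alt',round((d-np.sign(d)*180)/60,3),')')
E
python3 - <<'E'
from h import *
plan(448,-333,150,6.0)
E
```

```text
t 0.2 ee [ 176.3 -547.   213.5] [-179.94   -0.     17.87] closing -72.1 q6 -1.1 w 91.04511510565061
shift [ 0.5434  0.428  -0.127 ] turn z 1.3022 (alt -1.698 )
```

Request:
send_rows:
  motion:
    - [0.543,0.428,-0.1,0,0,1,1]
    - [0.543,0.428,-0.1,0,0,1,1]
    - [0.543,0.428,-0.1,0,0,1,1]
    - [0.543,0.428,-0.1,0,0,1,1]
    - [0.543,0.428,-0.1,0,0,1,1]
    - [0.543,0.428,-0.1,0,0,1,1]
    - [0.543,0.428,-0.1,0,0,1,1]
    - [0.543,0.428,-0.1,0,0,1,1]
    - [0.543,0.428,-0.1,0,0,1,1]

```text
time_s: 1.32
ee_pos: [447.1, -334.1, 164.2]
ee_rot: [180.0, 0.0, 77.8]
force: [-0.4, -0.1, -0.1]
gripper_width: 91.1
gripper_force: 0.0
```

Request:
send_rows:
  motion:
    - [0,0,0,0,0,0.302,1]
    - [0,0,0,0,0,0.302,1]
    - [0,0,0,0,0,0.302,1]
    - [0,0,0,0,0,0.302,1]

```text
time_s: 1.82
ee_pos: [447.5, -333.8, 164.2]
ee_rot: [180.0, 0.0, 95.8]
force: [0.1, 0.2, -0.2]
gripper_width: 91.7
gripper_force: 0.0
```

```bash
python3 - <<'E'
from h import *
plan(448,-332.5,48,6.2)
E
```

```text
t 1.82 ee [ 447.5 -333.8  164.2] [1.7998e+02 1.0000e-02 9.5810e+01] closing 5.8 q6 -43.7 w 91.68883076034949
shift [ 0.001   0.0025 -0.2323] turn z 0.0065 (alt -2.994 )
```

Request:
send_rows:
  motion:
    - [0.001,0.003,-0.1,0,0,0.006,1]
    - [0.001,0.003,-0.2,0,0,0.006,1]
    - [0.001,0.003,-0.232,0,0,0.006,1]
    - [0.001,0.003,-0.232,0,0,0.006,1]
    - [0.001,0.003,-0.232,0,0,0.006,-1]
    - [0.001,0.003,-0.232,0,0,0.006,-1]
    - [0.001,0.003,-0.232,0,0,0.006,-1]
    - [0.001,0.003,-0.232,0,0,0.006,-1]
    - [0.001,0.003,-0.232,0,0,0.006,-1]
    - [0.001,0.003,-0.232,0,0,0.006,-1]
  squeeze: 25

```text
time_s: 3.08
ee_pos: [447.9, -331.7, 48.3]
ee_rot: [-180.0, -0.0, 96.4]
force: [-3.4, 1.1, 4.1]
gripper_width: 50.3
gripper_force: 25.0
```

Request:
send_rows:
  motion:
    - [0,0,0.03,0,0,0,-1]
    - [0,0,0.1,0,0,0,-1]
    - [0,0,0.2,0,0,0,-1]
    - [0,0,0.26,0,0,0,-1]
    - [0.01,0.03,0.26,0,0,0,-1]
    - [0.04,0.1,0.26,0,0,-0.02,-1]
    - [0.08,0.2,0.26,0,0,-0.04,-1]
    - [0.12,0.3,0.26,0,0,-0.06,-1]
    - [0.16,0.4,0.26,0,0,-0.08,-1]
    - [0.2,0.5,0.26,0,0,-0.1,-1]
    - [0.23,0.6,0.26,0,0,-0.115,-1]
    - [0.26,0.7,0.26,0,0,-0.115,-1]
    - [0.29,0.8,0.26,0,0,-0.115,-1]
    - [0.32,0.89,0.26,0,0,-0.115,-1]
    - [0.333,0.95,0.26,0,0,-0.115,-1]
    - [0.336,0.966,0.26,0,0,-0.115,-1]
    - [0.336,0.966,0.26,0,0,-0.115,-1]
    - [0.336,0.966,0.26,0,0,-0.115,-1]

```text
time_s: 5.32
ee_pos: [615.8, 150.1, 177.5]
ee_rot: [-179.9, 0.0, 89.4]
force: [-0.3, -0.5, -1.1]
gripper_width: 50.1
gripper_force: 25.0
```

```bash
python3 - <<'E'
from h import *
plan(616,151,60,-0.5)
f=grab('scene'); save(f,'s1.png'); C=cloud(f); P=C[cmask(f,'blue',(300,150,560,330))>0]; print(len(P),np.percentile(P,[2,50,98],axis=0).round())
E
```

```text
t 5.33 ee [615.8 150.1 177.5] [-1.7994e+02  4.0000e-02  8.9390e+01] closing -0.6 q6 13.3 w 50.10899115218156
shift [ 0.0003  0.0017 -0.2351] turn z 0.0018 (alt -2.998 )
185 [[656. 369. 138.]
 [672. 381. 149.]
 [682. 393. 151.]]
```

View pics/s1.png

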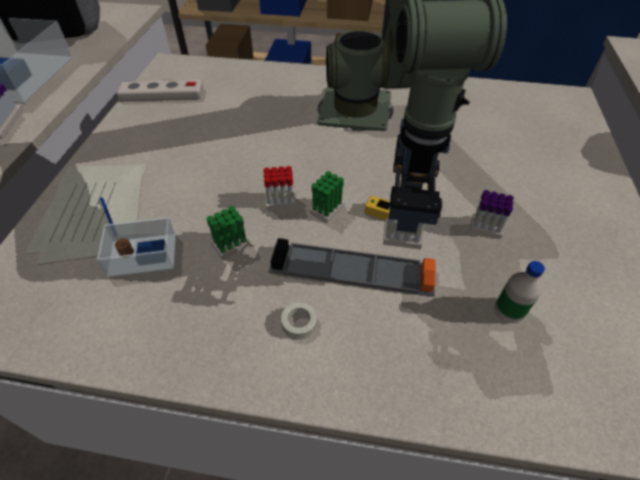

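The picture shows the blue rack held upright above the orange-end bay at (405,230), with nothing disturbed. Now I'll lower it.

Request:
send_rows:
  motion:
    - [0,0.001,-0.08,0,0,0,-1]
    - [0,0.001,-0.16,0,0,0,-1]
    - [0,0.001,-0.21,0,0,0,-1]
    - [0,0.001,-0.235,0,0,0,-1]
    - [0,0.001,-0.244,0,0,0,-1]
    - [0,0.001,-0.244,0,0,0,-1]
    - [0,0.001,-0.244,0,0,0,0.8]
    - [0,0.001,-0.244,0,0,0,0.8]
    - [0,0.001,-0.244,0,0,0,0.8]
    - [0,0.001,-0.244,0,0,0,0.8]
    - [0,0.001,-0.1,0,0,0,0.8]
    - [0,0.001,0.02,0,0,0,1]
    - [0,0.001,0.02,0,0,0,1]

```text
time_s: 7.0
ee_pos: [619.2, 152.4, 193.9]
ee_rot: [179.4, -0.2, 89.4]
force: [0.4, 0.3, -0.5]
gripper_width: 91.1
gripper_force: 0.0
```

```bash
python3 - <<'E'
from h import *
plan(434,-139.5,150,15.0)
E
```

```text
t 7.0 ee [619.2 152.4 193.9] [ 1.7937e+02 -1.5000e-01  8.9450e+01] closing -0.6 q6 13.3 w 91.06028752147974
shift [-0.3704 -0.5838 -0.0877] turn z 0.2592 (alt -2.741 )
```

Request:
send_rows:
  motion:
    - [-0.364,-0.58,-0.06,0,0,0.26,1]
    - [-0.364,-0.58,-0.06,0,0,0.26,1]
    - [-0.364,-0.58,-0.06,0,0,0.26,1]
    - [-0.364,-0.58,-0.06,0,0,0.26,1]
    - [-0.364,-0.58,-0.06,0,0,0.26,1]
    - [-0.364,-0.58,-0.06,0,0,0.26,1]
    - [-0.364,-0.58,-0.06,0,0,0.26,1]
    - [-0.364,-0.58,-0.06,0,0,0.26,1]
    - [-0.364,-0.58,-0.06,0,0,0.26,1]

```text
time_s: 8.12
ee_pos: [435.0, -137.4, 157.8]
ee_rot: [180.0, -0.0, 105.1]
force: [0.2, 0.2, -0.0]
gripper_width: 91.5
gripper_force: 0.0
```

```bash
python3 - <<'E'
from h import *
f=grab('top'); save(f,'t2.png'); C=cloud(f); m=cmask(f,'blue',(210,200,290,270)); print(m.sum()//255,rect(f,m,96)); 
m=cmask(f,'red',BOX['top']['red']); print(rect(f,m,90))
plan(434,-139.5,48,15.0)
E
```

```text
550 (array([618.2, 150.4]), array([65.7, 50.4]), -89.8)
(array([ 415.5, -121.5]), array([20.5, 11.4]), -2.0)
t 8.18 ee [ 435.  -137.4  157.9] [ 1.7999e+02 -1.0000e-02  1.0514e+02] closing 15.1 q6 -34.1 w 91.1860515465928
shift [-0.002  -0.0041 -0.2197] turn z -0.0023 (alt 2.998 )
```

Request:
send_rows:
  motion:
    - [-0.001,-0.003,-0.1,0,0,0,1]
    - [-0.001,-0.003,-0.19,0,0,0,1]
    - [-0.001,-0.003,-0.22,0,0,0,1]
    - [-0.001,-0.003,-0.22,0,0,0,1]
    - [-0.001,-0.003,-0.22,0,0,0,-1]
    - [-0.001,-0.003,-0.22,0,0,0,-1]
    - [-0.001,-0.003,-0.22,0,0,0,-1]
    - [-0.001,-0.003,-0.22,0,0,0,-1]
    - [-0.001,-0.003,-0.22,0,0,0,-1]
    - [-0.001,-0.003,-0.22,0,0,0,-1]

```text
time_s: 9.43
ee_pos: [433.6, -139.8, 48.2]
ee_rot: [-180.0, -0.0, 105.0]
force: [-2.0, 0.0, 4.8]
gripper_width: 49.8
gripper_force: 25.0
```

```bash
python3 - <<'E'
from h import *
plan(615.5,57,160,-0.5)
E
```

```text
t 9.43 ee [ 433.6 -139.8   48.2] [-179.98   -0.    105.05] closing 15.0 q6 -34.4 w 49.84827912691334
shift [0.3638 0.3937 0.2236] turn z -0.2591 (alt 2.741 )
```

Request:
send_rows:
  motion:
    - [0,0,0.03,0,0,0,-1]
    - [0,0,0.1,0,0,0,-1]
    - [0,0,0.2,0,0,0,-1]
    - [0,0,0.26,0,0,0,-1]
    - [0.02,0.02,0.26,0,0,-0.02,-1]
    - [0.07,0.08,0.26,0,0,-0.06,-1]
    - [0.14,0.15,0.26,0,0,-0.11,-1]
    - [0.21,0.23,0.26,0,0,-0.16,-1]
    - [0.28,0.3,0.26,0,0,-0.21,-1]
    - [0.33,0.36,0.26,0,0,-0.24,-1]
    - [0.36,0.39,0.26,0,0,-0.26,-1]
    - [0.364,0.394,0.26,0,0,-0.26,-1]
    - [0.364,0.394,0.26,0,0,-0.26,-1]
    - [0.364,0.394,0.26,0,0,-0.26,-1]

```text
time_s: 11.18
ee_pos: [615.2, 56.3, 178.0]
ee_rot: [-180.0, 0.0, 89.4]
force: [-0.8, 0.1, -1.8]
gripper_width: 49.9
gripper_force: 25.0
```

```bash
python3 - <<'E'
from h import *
plan(615.5,57,55.3,-0.5)
E
```

```text
t 11.18 ee [615.2  56.3 178. ] [-1.7998e+02  2.0000e-02  8.9400e+01] closing -0.6 q6 4.8 w 49.850226210670755
shift [ 0.0006  0.0013 -0.2454] turn z 0.0016 (alt -2.998 )
```

Request:
send_rows:
  motion:
    - [0,0.001,-0.08,0,0,0,-1]
    - [0,0.001,-0.16,0,0,0,-1]
    - [0,0.001,-0.21,0,0,0,-1]
    - [0,0.001,-0.235,0,0,0,-1]
    - [0,0.001,-0.245,0,0,0,-1]
    - [0,0.001,-0.245,0,0,0,-1]
    - [0,0.001,-0.245,0,0,0,0.8]
    - [0,0.001,-0.245,0,0,0,0.8]
    - [0,0.001,-0.245,0,0,0,0.8]
    - [0,0.001,-0.245,0,0,0,0.8]
    - [0,0.001,-0.1,0,0,0,0.8]
    - [0,0.001,0.0,0,0,0,1]
    - [0,0.001,0.0,0,0,0,1]

```text
time_s: 12.8
ee_pos: [619.1, 58.0, 183.9]
ee_rot: [179.3, -0.1, 89.4]
force: [0.1, -0.1, -0.2]
gripper_width: 91.1
gripper_force: 0.0
```

```bash
python3 - <<'E'
from h import *
plan(441.5,353.5,160,-9.7)
E
```

```text
t 12.8 ee [619.1  58.  183.9] [ 1.7931e+02 -6.0000e-02  8.9440e+01] closing -0.6 q6 4.8 w 91.11524650283356
shift [-0.3553  0.591  -0.0478] turn z -0.1524 (alt 2.848 )
```

Request:
send_rows:
  motion:
    - [-0.348,0.593,-0.03,0,0,-0.152,1]
    - [-0.348,0.593,-0.03,0,0,-0.152,1]
    - [-0.348,0.593,-0.03,0,0,-0.152,1]
    - [-0.348,0.593,-0.03,0,0,-0.152,1]
    - [-0.348,0.593,-0.03,0,0,-0.152,1]
    - [-0.348,0.593,-0.03,0,0,-0.152,1]
    - [-0.348,0.593,-0.03,0,0,-0.152,1]
    - [-0.348,0.593,-0.03,0,0,-0.152,1]
    - [-0.348,0.593,-0.03,0,0,-0.152,1]

```text
time_s: 13.92
ee_pos: [442.5, 353.0, 162.7]
ee_rot: [-180.0, 0.0, 80.2]
force: [-0.0, 0.1, 0.1]
gripper_width: 90.9
gripper_force: 0.0
```

```bash
python3 - <<'E'
from h import *
f=grab('top'); m=cmask(f,'red',(260,200,330,270)); print(m.sum()//255,rect(f,m,96)); m=cmask(f,'blue',(200,200,290,270)); print(m.sum()//255,rect(f,m,96))
plan(441.7,353.5,48,-9.7)
E
```

```text
550 (array([618.1,  58.1]), array([67.5, 50.2]), 88.8)
548 (array([618.2, 150.4]), array([65.7, 50.4]), -89.8)
t 13.97 ee [442.5 353.1 162.8] [1.800e+02 2.000e-02 8.022e+01] closing -9.8 q6 47.2 w 90.91377694250438
shift [-0.0017  0.0008 -0.2297] turn z 0.0013 (alt -2.999 )
```

Request:
send_rows:
  motion:
    - [-0.001,0,-0.1,0,0,0,1]
    - [-0.001,0,-0.19,0,0,0,1]
    - [-0.001,0,-0.229,0,0,0,1]
    - [-0.001,0,-0.229,0,0,0,1]
    - [-0.001,0,-0.229,0,0,0,-1]
    - [-0.001,0,-0.229,0,0,0,-1]
    - [-0.001,0,-0.229,0,0,0,-1]
    - [-0.001,0,-0.229,0,0,0,-1]
    - [-0.001,0,-0.229,0,0,0,-1]
    - [-0.001,0,-0.229,0,0,0,-1]

```text
time_s: 15.22
ee_pos: [441.1, 354.3, 48.8]
ee_rot: [-180.0, -0.0, 80.3]
force: [-2.3, -0.5, 3.5]
gripper_width: 50.2
gripper_force: 25.0
```

```bash
python3 - <<'E'
from h import *
plan(614.5,-37,178,-0.5)
E
```

```text
t 15.22 ee [441.1 354.3  48.8] [-1.7998e+02 -1.0000e-02  8.0320e+01] closing -9.7 q6 47.3 w 50.22181724471606
shift [ 0.3468 -0.7827  0.2584] turn z 0.153 (alt -2.847 )
```

Request:
send_rows:
  motion:
    - [0,0,0.03,0,0,0,-1]
    - [0,0,0.1,0,0,0,-1]
    - [0,0,0.2,0,0,0,-1]
    - [0,0,0.26,0,0,0,-1]
    - [0.01,-0.03,0.26,0,0,0.01,-1]
    - [0.04,-0.1,0.26,0,0,0.03,-1]
    - [0.08,-0.2,0.26,0,0,0.05,-1]
    - [0.12,-0.3,0.26,0,0,0.07,-1]
    - [0.17,-0.4,0.26,0,0,0.09,-1]
    - [0.22,-0.5,0.26,0,0,0.11,-1]
    - [0.27,-0.6,0.26,0,0,0.13,-1]
    - [0.31,-0.69,0.26,0,0,0.15,-1]
    - [0.335,-0.75,0.26,0,0,0.153,-1]
    - [0.347,-0.783,0.26,0,0,0.153,-1]
    - [0.347,-0.783,0.26,0,0,0.153,-1]
    - [0.347,-0.783,0.26,0,0,0.153,-1]

```text
time_s: 17.23
ee_pos: [614.1, -36.3, 178.1]
ee_rot: [-179.9, -0.0, 89.5]
force: [-0.2, -0.3, -2.8]
gripper_width: 50.0
gripper_force: 25.0
```

```bash
python3 - <<'E'
from h import *
plan(614.5,-37,55.5,-0.5)
E
```

```text
t 17.23 ee [614.1 -36.3 178.1] [-1.7993e+02 -4.0000e-02  8.9550e+01] closing -0.5 q6 -4.0 w 49.95992983642339
shift [ 0.0007 -0.0014 -0.2452] turn z -0.0008 (alt 2.999 )
```

Request:
send_rows:
  motion:
    - [0,-0.001,-0.08,0,0,0,-1]
    - [0,-0.001,-0.16,0,0,0,-1]
    - [0,-0.001,-0.21,0,0,0,-1]
    - [0,-0.001,-0.235,0,0,0,-1]
    - [0,-0.001,-0.245,0,0,0,-1]
    - [0,-0.001,-0.245,0,0,0,-1]
    - [0,-0.001,-0.245,0,0,0,0.8]
    - [0,-0.001,-0.245,0,0,0,0.8]
    - [0,-0.001,-0.245,0,0,0,0.8]
    - [0,-0.001,-0.245,0,0,0,0.8]
    - [0,-0.001,-0.1,0,0,0,0.8]
    - [0,-0.001,0.0,0,0,0,1]
    - [0,-0.001,0.0,0,0,0,1]

```text
time_s: 18.85
ee_pos: [618.1, -38.1, 184.4]
ee_rot: [179.3, 0.0, 89.5]
force: [0.7, 0.2, -0.5]
gripper_width: 91.3
gripper_force: 0.0
```

```bash
python3 - <<'E'
from h import *
f=grab('top')
for c in('purple','red','blue'):
    m=cmask(f,c,(200,200,370,270)); print(c,m.sum()//255,rect(f,m,96))
f=grab('scene'); save(f,'s3.png')
plan(433.7,101.3,110,-15)
E
```

```text
Traceback (most recent call last):
  File "h.py", line 26, in rect
    v,u=np.nonzero(m); p=plane(f,np.c_[u,v],z)[:,:2].astype(np.float32)
                         ~~~~~^^^^^^^^^^^^^^^^
  File "h.py", line 8, in plane
    p=cv2.undistortPoints(np.array(uv,float).reshape(-1,1,2),f['K'],f['D']).reshape(-1,2)
      ~~~~~~~~~~~~~~~~~~~^^^^^^^^^^^^^^^^^^^^^^^^^^^^^^^^^^^^^^^^^^^^^^^^^^
cv2.error: OpenCV(4.12.0) /io/opencv/modules/calib3d/src/undistort.dispatch.cpp:347: error: (-215:Assertion failed) CV_IS_MAT(_src) && CV_IS_MAT(_dst) && (_src->rows == 1 || _src->cols == 1) && (_dst->rows == 1 || _dst->cols == 1) && _src->cols + _src->rows - 1 == _dst->rows + _dst->cols - 1 && (CV_MAT_TYPE(_src->type) == CV_32FC2 || CV_MAT_TYPE(_src->type) == CV_64FC2) && (CV_MAT_TYPE(_dst->type) == CV_32FC2 || CV_MAT_TYPE(_dst->type) == CV_64FC2) in function 'cvUndistortPointsInternal'
```

The gripper hides the caps here, so I'll move over the logger first and look then.

Request:
send_rows:
  motion:
    - [-0.361,0.276,-0.06,0,0,-0.242,1]
    - [-0.361,0.276,-0.06,0,0,-0.242,1]
    - [-0.361,0.276,-0.06,0,0,-0.242,1]
    - [-0.361,0.276,-0.06,0,0,-0.242,1]
    - [-0.361,0.276,-0.06,0,0,-0.242,1]
    - [-0.361,0.276,-0.06,0,0,-0.242,1]
    - [-0.361,0.276,-0.06,0,0,-0.242,1]
    - [-0.361,0.276,-0.06,0,0,-0.242,1]

```text
time_s: 19.9
ee_pos: [435.2, 99.7, 148.3]
ee_rot: [180.0, 0.0, 74.9]
force: [-1.0, -0.4, 0.0]
gripper_width: 90.9
gripper_force: 0.0
```

```bash
python3 - <<'E'
from h import *
plan(433.7,101.3,5,-15)
f=grab('scene'); save(f,'s3.png')
f=grab('top'); save(f,'t3.png')
for c in('purple','red','blue'):
    m=cmask(f,c,(225,200,370,270)); print(c,m.sum()//255)
    if m.any(): print(rect(f,m,96), np.median(cloud(f)[m>0],0).round(1))
E
```

```text
t 19.9 ee [435.2  99.7 148.3] [1.800e+02 1.000e-02 7.491e+01] closing -15.1 q6 26.5 w 90.9266134010349
shift [-0.0029  0.0032 -0.2866] turn z 0.0015 (alt -2.999 )
purple 408
(array([616.2, -36.2]), array([65.1, 45.4]), 88.9) [616.3 -36.3  95.7]
red 557
(array([618.1,  58.1]), array([67.6, 50.2]), 88.8) [618.6  59.3  95.4]
blue 550
(array([618.2, 150.4]), array([65.7, 50.4]), -89.8) [618.6 151.4  95.2]
```

View pics/s3.png

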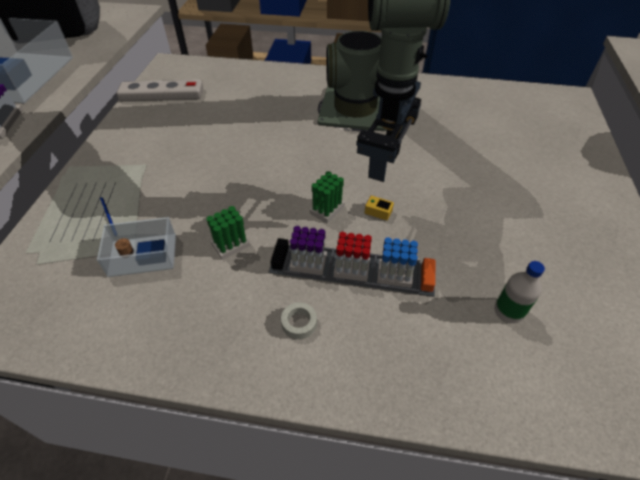

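The scene picture shows the racks in order: purple (307,240), red (354,245), blue (400,250), beside the orange block. Cap tops are at about 96 mm and all three are centred within 4 mm. The bystanders haven't been touched, so I'll take the logger next.

Request:
send_rows:
  motion:
    - [-0.002,0.002,-0.1,0,0,0,1]
    - [-0.002,0.002,-0.2,0,0,0,1]
    - [-0.002,0.002,-0.26,0,0,0,1]
    - [-0.002,0.002,-0.284,0,0,0,1]
    - [-0.002,0.002,-0.284,0,0,0,1]
    - [-0.002,0.002,-0.284,0,0,0,-1]
    - [-0.002,0.002,-0.284,0,0,0,-1]
    - [-0.002,0.002,-0.284,0,0,0,-1]
    - [-0.002,0.002,-0.284,0,0,0,-1]
    - [-0.002,0.002,-0.284,0,0,0,-1]
    - [-0.002,0.002,-0.284,0,0,0,-1]
  squeeze: 15

```text
time_s: 21.38
ee_pos: [433.2, 101.2, 6.5]
ee_rot: [-180.0, 0.0, 75.0]
force: [-0.5, -0.3, 1.8]
gripper_width: 40.4
gripper_force: 15.0
```

```bash
python3 - <<'E'
from h import *
plan(618,58,103,-0.8)
E
```

```text
t 21.38 ee [433.2 101.2   6.5] [-1.7998e+02  1.0000e-02  7.4980e+01] closing -15.0 q6 26.7 w 40.36954233339694
shift [ 0.3696 -0.0864  0.1929] turn z 0.237 (alt -2.763 )
```

Request:
send_rows:
  motion:
    - [0,0,0.03,0,0,0,-1]
    - [0,0,0.1,0,0,0,-1]
    - [0,0,0.2,0,0,0,-1]
    - [0,0,0.27,0,0,0,-1]
    - [0.03,-0.01,0.27,0,0,0.02,-1]
    - [0.09,-0.02,0.27,0,0,0.06,-1]
    - [0.18,-0.04,0.27,0,0,0.12,-1]
    - [0.27,-0.065,0.27,0,0,0.18,-1]
    - [0.34,-0.08,0.27,0,0,0.22,-1]
    - [0.369,-0.086,0.27,0,0,0.236,-1]
    - [0.369,-0.086,0.27,0,0,0.236,-1]
    - [0.369,-0.086,0.27,0,0,0.236,-1]

```text
time_s: 22.88
ee_pos: [616.3, 58.6, 141.3]
ee_rot: [-179.9, -0.0, 89.1]
force: [-0.3, 0.1, -0.7]
gripper_width: 39.8
gripper_force: 15.0
```

```bash
python3 - <<'E'
from h import *
plan(618,58,103,-0.8)
E
```

```text
t 22.88 ee [616.3  58.6 141.3] [-179.9    -0.     89.15] closing -0.9 q6 5.2 w 39.77047782871913
shift [ 0.0033 -0.0011 -0.0767] turn z 0.0009 (alt -2.999 )
```

Request:
send_rows:
  motion:
    - [0.002,-0.001,-0.03,0,0,0,-1]
    - [0.002,-0.001,-0.06,0,0,0,-1]
    - [0.002,-0.001,-0.073,0,0,0,-1]
    - [0.002,-0.001,-0.077,0,0,0,-1]
    - [0.002,-0.001,-0.077,0,0,0,-1]
    - [0.002,-0.001,-0.077,0,0,0,0.5]
    - [0.002,-0.001,-0.077,0,0,0,0.7]
    - [0.002,-0.001,-0.077,0,0,0,0.7]
    - [0.002,-0.001,-0.077,0,0,0,0.7]
    - [0.002,-0.001,-0.03,0,0,0,0.7]
    - [0.002,-0.001,0.05,0,0,0,0.7]
    - [0.002,-0.001,0.15,0,0,0,0.7]
    - [0.002,-0.001,0.2,0,0,0,0.7]
    - [-0.2,-0.1,0.2,0,0,0,0.7]
    - [-0.4,-0.1,0.2,0,0,0,0.7]
    - [-0.4,-0.1,0.2,0,0,0,0.7]
    - [-0.4,-0.1,0.2,0,0,0,0.7]
    - [-0.4,-0.1,0.2,0,0,0,0.7]
    - [-0.4,-0.1,0.2,0,0,0,0.7]

```text
time_s: 25.25
ee_pos: [419.2, 8.3, 241.8]
ee_rot: [179.9, -0.0, 89.1]
force: [-0.2, 0.5, -0.6]
gripper_width: 77.7
gripper_force: 0.0
```

```bash
python3 - <<'E'
from h import *
f=grab('scene'); save(f,'s4.png')
f=grab('top')
for c,z in(('purple',96),('red',96),('blue',96),('yellow',126)):
    m=cmask(f,c,(235,200,370,270)); print(c,m.sum()//255)
    if m.any(): print(rect(f,m,z), np.median(cloud(f)[m>0],0).round(1))
E
```

```text
purple 406
(array([616.2, -37.4]), array([62.8, 45.4]), 88.9) [616.2 -38.3  95.8]
red 122
(array([603. ,  50.6]), array([75.4, 38.7]), -62.2) [598.6  54.6  94.6]
blue 474
(array([618.7, 145.8]), array([57.4, 47.9]), 88.9) [618.9 145.2  95.5]
yellow 372
(array([619.4,  58.5]), array([61.6, 42.1]), 88.9) [617.3  52.7 125.5]
```

View pics/s4.png

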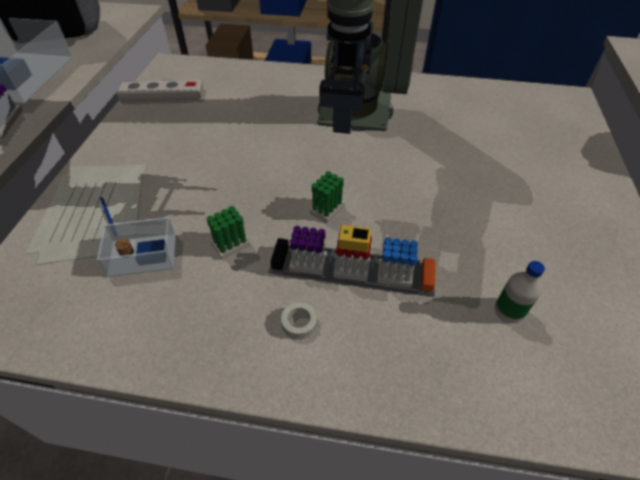

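The logger lies flat, screen up, on the red caps at (355,238), measured at (619,58.5) with its top at 126 mm. The racks are in order and the arm is clear. (Blue's shifted reading is only the mask box cutting it at column 235.)

```bash
python3 -c "
from workcell import env; print(env.job_done())"
```

```text
the job is handed in; nothing more can be done
None
```

I loaded all three racks in the right order (blue by the orange block, red in the middle, purple by the black block), laid the logger screen up on the red caps, and handed the job in at about 25 s; no verdict was returned, but my last measurements put everything within tolerance.

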